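# Clamp the vial rack into the autosampler

### The job

Slide the loaded vial rack across the autosampler's deck, without lifting it off the deck, until it sits squarely in the corner, flush against both the back stop and the side stop, while the toggle clamp is still open. Then push the clamp's handle all the way down over centre to its stop, so that it stays down by itself with the pad pressing on the rack. Leave the other things on the deck and bench where they stand.

Things in the scene. Friction and masses are not known exactly. Their poses are not given: they have to be found in the camera images.
- sampler: the autosampler's fixed white base, a slab whose flat top (the deck) is 30 mm above the bench. Origin at bench height, straight below the centre of the rack's place; x points to the back stop, y to the side stop and clamp, z up. Slab spans x -150 to +170, y -210 to +170 mm; a tower 226 mm tall stands at its corner x 148, y -175 mm
- back_stop (a point): mid-length point on the top edge of the back stop's face: an aluminium bar 140 mm long, 22 mm high, along the base's y, its face at x = +42 mm in the base's frame (axes as the base)
- side_stop (a point): mid-length point on the top edge of the side stop's face: an aluminium bar 84 mm long, 22 mm high, along the base's x, its face at y = +70 mm in the base's frame (axes as the base)
- rack: white vial rack, 84 mm along its x, 140 mm along its y, 45 mm high; grey vial caps stand 10 mm above its top, with a bare strip at its +y end. 0.3 to 0.6 kg, slides freely. Origin at the centre of its underside, z up. In its place the origin is at x = 0, y = 0, z = 30 mm in the base's frame, axes parallel to the base's; it starts short of both stops, slightly turned
- handle_pivot (a point): the handle's pivot between the clamp's steel cheeks, base frame x = 0, y = 140 mm, 105 mm above the bench; axis along the base's x (point axes as the base). Clamp stands from y 86 to 158 mm; its open arm stands up from y = 100 mm to about 165 mm above the bench, pad side towards the rack, reaching y = 50 mm at most
- clamp_handle (a joint): angle of the toggle clamp's handle, rad: 0 open to 1.25 fully down on its stop; dead centre at 1.15, beyond which the squeezed pad drives it onto the stop and holds it. It stays where left (moves at about 2 N at the grip); with the rack under the pad the last 0.2 rad take up to about 10 N. Arm and pad swing down as it goes down
- handle_grip (a point): point on the axis of the handle's round black grip (18 mm thick, 72 mm long), 95 mm from the pivot, 30 mm short of the handle's end; its z points along the handle to the end. At joint 0 the handle stands up, leaning 0.35 rad from vertical to the base's +y; it swings on towards +y and down, level (1.6 rad from vertical) at its stop
- clamp_pad: the black rubber pad, 20 mm across, on a sprung spindle at the end of the clamp's arm; origin at the centre of its pressing face. Closed, it stands at x = 0, y = 45 mm in the base's frame, on the bare strip of the rack's top, and presses with about 15 N
- vial_a: small amber glass vial with white cap, 24 mm across, 45 mm tall, standing on the deck behind the back stop; origin at the centre of its underside. Not part of the job
- jar_b: white plastic jar, 48 mm across, 55 mm tall, standing on the deck behind the back stop; origin at the centre of its underside. Not part of the job
- beaker: glass beaker, 70 mm across, 90 mm tall, standing on the bench near the clamp; origin at the centre of its underside. Not part of the job
- reagent: amber bottle, 80 mm across, 170 mm tall, on the bench to the left; origin at the centre of its underside. Not part of the job
- wash_bottle: white plastic bottle, 68 mm across, 160 mm tall, on the bench to the left; origin at the centre of its underside. Not part of the job
- tip_box: grey closed pipette-tip box, 90 x 120 x 60 mm, on the bench to the left; origin at the centre of its underside. Not part of the job
- crucible: white ceramic bowl, 56 mm across, 35 mm tall, on the bench to the right; origin at the centre of its underside. Not part of the job
- spatula: steel spatula, 180 mm long, lying on the bench to the right. Not part of the job
Things that resemble listed ones, but are neither listed nor needed, are in the scene too. What is shaped like the rack but blue or red is not meant.

How it is judged:
On the way, in this order (a step that is already met when the one before it is completed fails the run):
1. the rack sits flush in the corner of the stops while the clamp is open (x of rack in the frame of sampler between -0.003 and 0.004 m and y of rack in the frame of sampler between -0.003 and 0.004 m and angle between the x axis of rack and the x axis of sampler, either way round below 0.05 rad and angle between rack's own z axis and vertical below 0.05 rad and z of rack in the frame of sampler below 0.034 m and value of joint clamp_handle below 0.6 rad), for 0.2 s.
2. the clamp's handle is down past centre and the pad presses on the rack (x of rack in the frame of sampler between -0.003 and 0.004 m and y of rack in the frame of sampler between -0.003 and 0.004 m and angle between the x axis of rack and the x axis of sampler, either way round below 0.05 rad and angle between rack's own z axis and vertical below 0.05 rad and z of rack in the frame of sampler below 0.034 m and value of joint clamp_handle above 1.2 rad and contact force between clamp_pad and rack above 4 N), for 0.2 s.
At the end, for the whole second after the job is handed in: The rack stands flat on the deck, within 3 mm of both stops and within 0.05 rad of square to them, at rest; the clamp's handle is at its stop (above 1.20 rad, past centre) and the pad presses on the rack with more than 4 N (all of step 2 and linear speed of rack below 0.01 m/s); the robot touches nothing.
It fails at once if the rack is lifted more than 12 mm off the deck or tipped (z of rack in the frame of sampler above 0.042 m or angle between rack's own z axis and vertical above 0.3 rad).
It fails at once if another thing on the deck or bench is moved more than 25 mm (distance of any of vial_a, jar_b, beaker, reagent, wash_bottle, tip_box, crucible, spatula from where it was at the start of the episode above 0.025 m).
It also fails if it takes over 64 s, if anything falls off the work surface, if the arm or the gripper's body presses on something with over 40 N, if the wrist force passes 120 N, or if a joint passes its speed limit or range.

### The arm

A 6-joint arm with a two-finger parallel gripper is mounted at the origin on the work surface. World frame = base frame: x ahead of the robot, y to its left, z up, the work surface at z = 0. Lengths are in m, angles in rad, forces in N, time in s.
With the tool pointing down it reaches from about 0.275 to 0.825 m from the base axis. Payload 4.9 kg.
Tool frame: the origin (TCP) lies between the finger pads; the fingertips stand manip.tips_ahead ahead of it and the grasp point (between the pads) is the TCP (manip.tips_ahead is the distance from the TCP to the fingertips, in m); z points along the fingers, y is the line along which they close (so a half turn about z gives the same grasp; the last joint's range is limited). The gripper opens to 85 mm and grips with 20 to 120 N. Pads are 22 mm wide; open, the fingers measure 114 mm over their backs; the gripper's body (76 mm by 85 mm) begins 54 mm behind the grasp point. The pads swing forward as they close: fully open they stand 13 mm farther back than shut.
Start: joints at [-1.334, 0.326, -0.193, 1.052, 0, 1.437], TCP at [0.199, -0.513, 0.223] pointing down, gripper open.
Joint ranges: [-2.65, 2.65], [-0.97, 1.79], [-1.3, 1.35], [-1.93, 2.1], [-1.47, 1.37], [-3.14, 3.14]. Speed limits (rad/s): [2.57, 2.57, 3.14, 3.14, 3.14, 3.14].

### API

Orientations are given as a unit quaternion [w, x, y, z].
In Python, from workcell import manip, eyes gives the robot as it stands. Calls block until the motion is done:
- manip.reach(position, orientation): joint-space move of the TCP to a pose.
- manip.movel(position, attitude=None, rate=0.15): straight line of the TCP; attitude=None keeps the orientation; rate is the mean speed in m/s.
- manip.move_joints(angles): joint-space move.
- manip.command_gripper(opening, force=None): finger opening in m; force is the grip in N (None keeps the last); returns when the fingers have stopped.
- manip.hold(seconds).
- manip.ik(position, orientation): joint angles nearest the present ones, or None.
- manip.get_obs(): the state.
- eyes.snapshot(name): name is "scene" or "top" or "wrist"; returns (picture, depth): 480x640x3 uint8, blue, green, red; 480x640 float32, m along the optical axis (not along the pixel's ray), 0 where there is no reading.
- eyes.camera_model(name): a dict with "intrinsics" (3x3 intrinsics, pixels), "pose" (4x4, takes a point from camera to world coordinates). Camera axes: x right, y down, z forward; pixel columns grow to the right and rows downward; lengths in m; the calibration is good to about 2 mm. A picture is of the moment at which its call begins: read the wrist's pose just before it. camera_model takes no time and is no camera call; for the wrist camera it gives the pose at the moment of the call.
A pose or a line that the arm cannot do raises manip.MotionError and nothing moves.
- manip.finish_job(): hands the job in; it is judged then, once.
The state is a dict: "clock": time; "qpos": joint angles; "qd": joint speeds; "effort": joint torques, N m; "position": TCP position; "eef_rot": TCP orientation; "wrist_force": force on the tool from outside, world axes, zero at the start; "wrist_torque": the same for the moment, N m; "finger_gap": finger opening in m; "finger_force": force on a finger pad.
Only numpy, scipy, OpenCV 4.12 (cv2) and the standard library are available. Lean on these libraries where they do the work, as an engineer would, in place of code of your own. Each camera call takes 0.05 s, during which the arm holds its last target. There are 200 camera calls.

## Working session

There is one attempt and no reset: what is moved stays moved. The work goes in short steps, each a Python script; the robot and the scene stay as the last script left them, time stands still between calls to the robot, and variables do not carry over. Pictures are saved under pics/ and viewed, at most 10 in all, crops included, and the job is handed in when it is done.

```bash
ls; mkdir -p pics; python3 - <<'E'
from workcell import manip, eyes
import cv2, numpy as np
for n in ["scene","top"]:
    p,d=eyes.snapshot(n); cv2.imwrite(f"pics/{n}0.png",p); np.save(f"{n}0.npy",d)
    m=eyes.camera_model(n); print(n,m["intrinsics"].round(1).tolist() if hasattr(m["intrinsics"],'round') else m["intrinsics"],np.array(m["pose"]).round(4).tolist())
o=manip.get_obs(); print(o["clock"],o["position"],o["eef_rot"],o["finger_gap"],manip.tips_ahead)
E
```

```text
pics
scene [[575.7, 0.0, 313.9], [0.0, 575.7, 237.7], [0.0, 0.0, 1.0]] [[0.5389, 0.6204, -0.5698, 1.2409], [0.8423, -0.4087, 0.3515, -0.5044], [-0.0148, -0.6693, -0.7428, 1.1401], [0.0, 0.0, 0.0, 1.0]]
top [[591.7, 0.0, 323.4], [0.0, 591.7, 243.7], [0.0, 0.0, 1.0]] [[0.0284, -0.9951, 0.095, 0.3475], [-0.9996, -0.0287, -0.0011, -0.0018], [0.0039, -0.0949, -0.9955, 1.8293], [0.0, 0.0, 0.0, 1.0]]
0.1 [ 0.19917946 -0.51209501  0.22258428] [-7.76953944e-04  9.82862522e-01  1.84338431e-01 -4.38649486e-05] 0.08541265602643897 0.019
```

View pics/scene0.png

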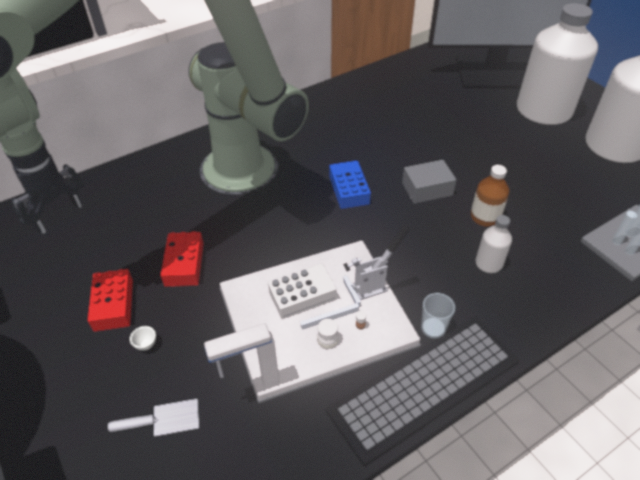

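View pics/top0.png

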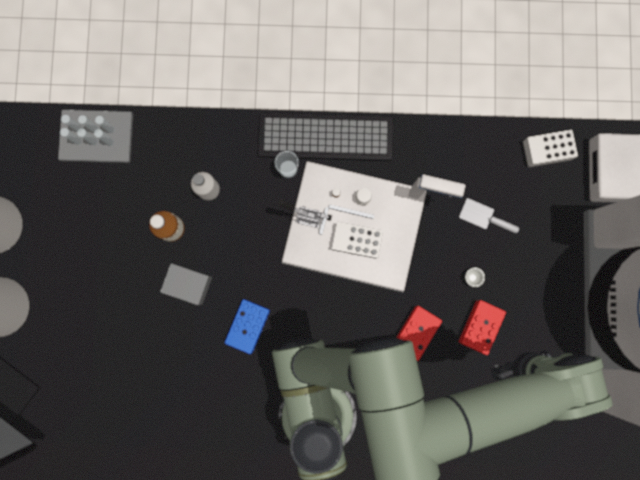

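The top view shows the base at about (355,227), with tower at (440,185) to its lower right. There are two white racks: one on the deck at (357,240), and one off the sampler at (551,147). Blue and red ones are at (247,326), (420,332) and (483,327). The rack meant is the white one on the deck, short of the stops; the clamp is at (310,215). I'll measure it and enlarge it.

```bash
cat > h.py <<'E'
import cv2, numpy as np
def cloud(d,m):
    K=np.array(m["intrinsics"]);T=np.array(m["pose"]);v,u=np.mgrid[:480,:640]
    P=np.stack([(u-K[0,2])/K[0,0]*d,(v-K[1,2])/K[1,1]*d,d],-1)
    W=P@T[:3,:3].T+T[:3,3]; W[d==0]=np.nan; return W
def rect(pts):  # min-area rectangle, mm
    (c,s,a)=cv2.minAreaRect((pts*1000).astype(np.float32)); return np.round(c,1),np.round(s,1),round(a,2)
E
python3 - <<'E'
from h import *
from workcell import eyes
for n,roi in [("top",(150,300,270,440)),("scene",(230,400,200,430))]:
    p=cv2.imread(f"pics/{n}0.png"); d=np.load(f"{n}0.npy"); W=cloud(d,eyes.camera_model(n))
    r=np.zeros((480,640),bool); r[roi[0]:roi[1],roi[2]:roi[3]]=1
    z=W[...,2]; br=p.min(-1)
    def big(m):
        k,l,s,_=cv2.connectedComponentsWithStats(m.astype(np.uint8)); return l==1+np.argmax(s[1:,4])
    for name,lo,hi,bmin in [("deck",.022,.040,100),("stops",.046,.058,60),("racktop",.066,.084,90),("caps",.080,.092,40)]:
        m=r&(z>lo)&(z<hi)&(br>bmin)
        if name!="stops": m=big(m)
        print(n,name,m.sum(),rect(W[m][:,:2]),np.median(z[m]).round(4))
    K=500/ max(roi[1]-roi[0],roi[3]-roi[2])
p=cv2.imread("pics/top0.png")[190:270,270:400]; q=cv2.imread("pics/scene0.png")[230:330,240:420]
a=cv2.resize(p,None,fx=6,fy=6,interpolation=2)[:290*2,:]; b=cv2.resize(q,(780,433),interpolation=2)
cv2.imwrite("pics/crop1.png",cv2.resize(np.vstack([a[:,:780],b]),(504,590)))
E
```

```text
top deck 9814 (array([579.6, -97.3]), array([380.6, 320.9]), 78.18) 0.0313
top stops 340 (array([623., -49.]), array([454.1, 273.1]), 70.98) 0.0523
top racktop 1075 (array([ 531., -104.]), array([140.6,  84.4]), 80.36) 0.0764
top caps 138 (array([ 663.4, -119.3]), array([40. , 41.4]), 64.85) 0.0859
scene deck 12875 (array([579.5, -97.5]), array([380.7, 326.6]), 78.1) 0.0302
scene stops 966 (array([618.9, -70.9]), array([416.3, 235. ]), 79.05) 0.0517
scene racktop 1596 (array([ 532.6, -104.9]), array([140.8,  90. ]), 81.52) 0.0753
scene caps 274 (array([ 666. , -121.5]), array([39.1, 45.5]), 55.93) 0.0853
```

View pics/crop1.png

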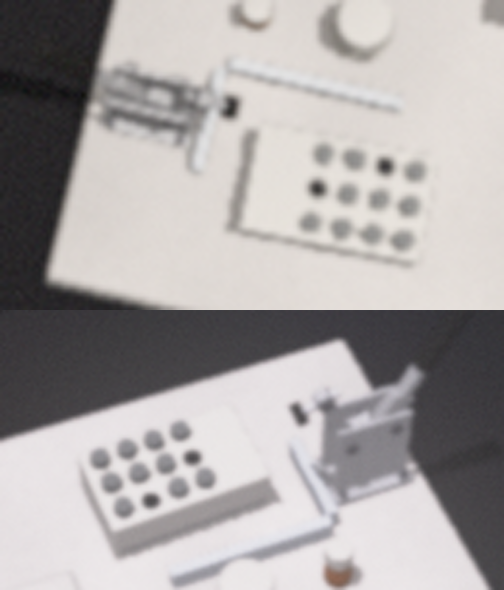

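The crop confirms it: white rack with grey caps and a bare strip at its +y end, short of both bars, and the clamp open. The fitted deck (380×321 mm) and rack (140×84 mm) match the given sizes. The rack is about (-36, -36) mm from its place and turned 2–3°. First I'll push along +x, with two fingertips on the long face.

```bash
cat >> h.py <<'E'
from scipy.spatial.transform import Rotation as Ro
from workcell import manip, eyes
YAW=np.deg2rad(-11.86); RB=np.array([[np.cos(YAW),-np.sin(YAW)],[np.sin(YAW),np.cos(YAW)]])
OB=np.array([.5796,-.0974])-RB@[.010,-.020]
def w(x,y,z): return [*(OB+RB@[x,y]),z]           # base frame -> world
def b(p): return RB.T@(np.array(p)[:2]-OB)
def down(axis):  # tool down, closing line along the base's 'x' or 'y'; picks wrist turn nearest 0
    best=None
    for s in (1,-1):
        y=np.r_[s*RB[:,'xy'.index(axis)],0]; z=np.array([0,0,-1.]); x=np.cross(y,z)
        q=Ro.from_matrix(np.c_[x,y,z]).as_quat()[[3,0,1,2]]
        j=manip.ik(w(-.05,-.05,.15),q)
        if j is not None and (best is None or abs(j[5])<best[0]): best=(abs(j[5]),q)
    return best[1]
def fb(): f=np.array(manip.get_obs()["wrist_force"]); return np.r_[RB.T@f[:2],f[2]]
def push(ax,start,fix,z,stop,fmax,step=.0015):
    """creep along base axis ax (0/1) until the push force has risen by fmax or stop is reached"""
    f0=fb()[ax]; s=start
    while s<stop:
        s+=step; c=[s,fix] if ax==0 else [fix,s]
        manip.movel(w(*c,z),rate=.03)
        f=fb()[ax]-f0
        if abs(f)>fmax: break
    print("push",ax,"at",(s*1000).round(1) if hasattr(s,'round') else round(s*1000,1),"tcp",b(manip.get_obs()["position"])*1000,"F",round(f,1),"t",manip.get_obs()["clock"])
def see(n="top",lo=.066,hi=.082):  # rack pose in base frame from depth of its top
    p,d=eyes.snapshot(n); W=cloud(d,eyes.camera_model(n)); q=(W[...,:2]-OB)@RB; z=W[...,2]
    m=(z>lo)&(z<hi)&(abs(q[...,0]+.01)<.09)&(q[...,1]>-.125)&(q[...,1]<.085)&(p.min(-1)>90)
    k,l,s,_=cv2.connectedComponentsWithStats(m.astype(np.uint8)); m=l==1+np.argmax(s[1:,4])
    return p,rect(q[m])
E
python3 - <<'E'
from h import *
d=np.load("top0.npy"); W=cloud(d,eyes.camera_model("top")); m=np.zeros((480,640),bool); m[150:230,380:480]=1; m&=(W[...,2]>.12)
q=((W[...,:2]-OB)@RB)[m]; print("tower",q.min(0),q.max(0))
qy=down('y'); print(see()[1])
manip.command_gripper(.075)
manip.reach(w(-.120,-.036,.20),qy); print(manip.get_obs()["qpos"])
manip.movel(w(-.120,-.036,.056),rate=.15)
push(0,-.105,-.036,.056,-.047,7,.003)
o=manip.get_obs(); print(fb())
p,r=see("scene"); print(r); cv2.imwrite("pics/s1.png",p)
E
```

```text
tower [ 0.12854876 -0.28420275] [ 0.16550119 -0.15704205]
(array([-36.3, -36.2]), array([ 84.7, 140. ]), 2.26)
[-3.52579765e-01  1.74480560e-01 -4.58681111e-01  9.37326610e-01
 -2.27502010e-04 -1.44265261e-01]
push 0 at -48.0 tcp [-51.09790166 -35.99081664] F -11.5 t 8.575
[-11.31595998  -1.30331758   8.30319235]
(array([ -3.2, -38.6]), array([ 98.9, 140.9]), 0.7)
```

View pics/s1.png

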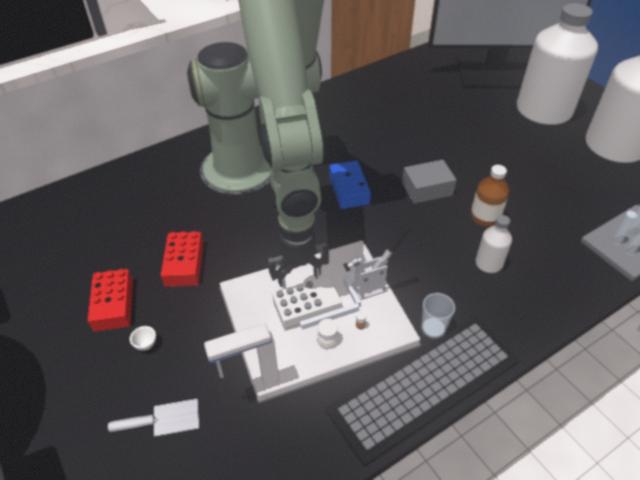

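The rack is flush on the back stop at about (310,300). Next I'll push along +y on its short face.

```bash
python3 - <<'E'
from h import *
manip.movel(w(-.080,-.036,.056)); manip.movel(w(-.080,-.036,.16),rate=.25)
qx=down('x'); manip.command_gripper(.045)
manip.reach(w(-.002,-.145,.16),qx); print(manip.get_obs()["qpos"].round(2))
print(see()[1])
manip.movel(w(-.002,-.145,.054))
push(1,-.130,-.002,.054,-.072,9,.003)
print(fb()); p,r=see("scene"); print(r)
manip.movel(w(-.002,-.110,.054)); manip.movel(w(-.002,-.150,.16),rate=.25)
manip.reach(w(-.15,-.12,.2),qx)
p,r=see(); print(r,manip.get_obs()["clock"]); p2,r2=see("scene"); print(r2)
cv2.imwrite("pics/c2.png",np.vstack([cv2.resize(p[190:270,270:400],(520,320)),cv2.resize(p2[230:330,240:420],(520,270))]))
E
```

```text
[-0.51  0.44 -0.2   0.94  0.    1.27]
(array([ -0.4, -37.9]), array([ 85.5, 140.1]), 0.29)
push 1 at -76.0 tcp [ -1.94796753 -80.50565166] F -16.1 t 17.1333
[ -1.49217926 -16.41651964   1.15083205]
(array([ 0.8, -0.4]), array([142.5,  89.6]), 89.63)
(array([-0.6,  0.2]), array([139.8,  84.8]), 89.98) 18.875
(array([0.8, 0.1]), array([ 87.9, 142.3]), 0.05)
```

View pics/c2.png

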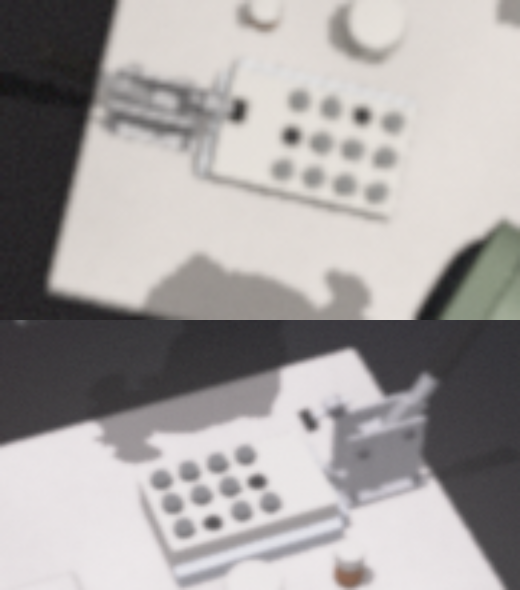

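The rack sits in the corner: about (0,0) mm and 0.0°, in both views. Now the handle: check where it is by depth, grip it and swing it down along its arc.

```bash
cat >> h.py <<'E'
def grip(q,r=.098):
    t=.35+q; return w(0,.140+r*np.sin(t),.105+r*np.cos(t))
E
python3 - <<'E'
from h import *
for n in ("top","scene"):
    p,d=eyes.snapshot(n); W=cloud(d,eyes.camera_model(n)); q=(W[...,:2]-OB)@RB
    m=(abs(q[...,0])<.03)&(q[...,1]>.15)&(q[...,1]<.2)&(W[...,2]>.17)&(W[...,2]<.24)
    P=np.c_[q[m],W[...,2][m]]; print(n,m.sum(),P.mean(0).round(3),P.min(0).round(3),P.max(0).round(3))
qx=down('x'); manip.command_gripper(.055,40)
g=grip(0); manip.movel(w(-.12,-.06,.30),rate=.3); manip.reach([g[0],g[1],.30],qx); print(manip.get_obs()["qpos"].round(2))
manip.movel(g,rate=.12); print(fb())
p,d=eyes.snapshot("wrist"); cv2.imwrite("pics/w3.png",p); print(manip.get_obs()["clock"])
E
```

```text
top 88 [-0.001  0.183  0.198] [-0.009  0.164  0.171] [0.009 0.199 0.222]
scene 179 [0.004 0.183 0.196] [-0.007  0.164  0.171] [0.011 0.199 0.221]
[ 0.03  0.42  0.14  1.29 -0.    1.81]
[ 0.4114438  -0.3309149   0.36951773]
21.9167
```

View pics/w3.png

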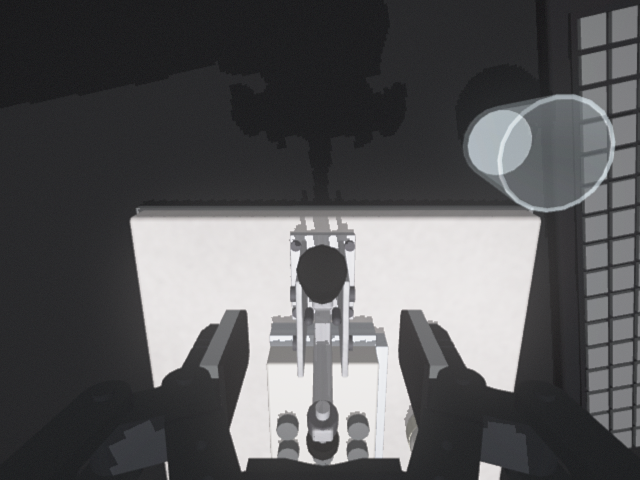

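The wrist view shows the round end of the grip at (322,275), centred between the fingers at (225,340) and (420,340). The beaker at (555,150) is clear. Depth agrees with the joint-0 geometry, so I'll grip and swing.

```bash
python3 - <<'E'
from h import *
manip.command_gripper(.0,40); print("gap",manip.get_obs()["finger_gap"],fb())
for q in np.r_[np.arange(.1,1.0,.1),np.arange(1.0,1.30,.05)]:
    manip.movel(grip(q),rate=.06)
    if q>.85: print(round(q,2),fb().round(1))
o=manip.get_obs(); print(o["clock"],o["finger_gap"],b(o["position"]),o["position"][2])
p,d=eyes.snapshot("scene"); p2,_=eyes.snapshot("top")
cv2.imwrite("pics/c4.png",np.vstack([cv2.resize(p[210:330,260:440],(600,400)),cv2.resize(p2[190:270,250:400],(375,200)).repeat(1,0) if 0 else cv2.resize(p2[190:250,250:430],(600,200))]))
E
```

```text
gap -0.00011803520169369423 [ 0.3733767  -0.08929761  0.03826759]
0.9 [ 1.1 -0.3  0.8]
1.0 [0.9 0.5 1.6]
1.05 [-0.4  0.7  1.1]
1.1 [-0.5  0.1  0. ]
1.15 [ 0.2 -0.   0.4]
1.2 [ 0.9 -0.1  0.8]
1.25 [-0.4  0.4  6. ]
1.3 [-8.3 -2.4 28.1]
27.15 5.842662200044896e-07 [0.0011327  0.23826413] 0.10231623829097039
```

View pics/c4.png

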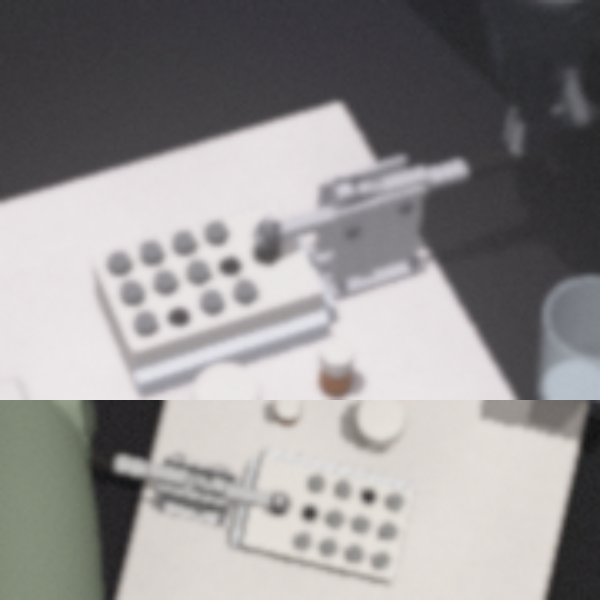

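The arm and pad are down on the rack at (268,245), but the gap reads 0, so the fingers didn't hold the grip and pushed it instead. I'll look from near before going on.

```bash
python3 - <<'E'
from h import *
p,d=eyes.snapshot("wrist"); s,ds=eyes.snapshot("scene"); s=s[190:310,320:480]
s=np.clip(255*(s/255.)**.45,0,255).astype(np.uint8); p=np.clip(255*(p/255.)**.5,0,255).astype(np.uint8)
cv2.imwrite("pics/c5.png",np.hstack([cv2.resize(p,(400,300)),cv2.resize(s,(400,300),interpolation=2)]))
print(see("top")[1], fb(), manip.get_obs()["finger_gap"])
for n in ("top","scene"):
    _,d=eyes.snapshot(n); W=cloud(d,eyes.camera_model(n)); q=(W[...,:2]-OB)@RB
    for a,c in ((.150,.165),(.165,.18),(.18,.195),(.195,.21),(.21,.225),(.225,.24),(.24,.255),(.255,.27)):
        m=(abs(q[...,0])<.015)&(q[...,1]>a)&(q[...,1]<c)&(W[...,2]>.06)&(W[...,2]<.14)
        if m.any(): print(n,a,m.sum(),q[m][:,0].mean().round(3),np.percentile(W[...,2][m],[10,50,90]).round(3))
E
```

```text
(array([-0.6,  0. ]), array([ 84.6, 139.9]), 0.03) [-8.41214046 -1.92530887 27.95338032] -0.00024380839090306234
top 0.15 28 -0.0 [0.104 0.114 0.123]
top 0.165 20 -0.001 [0.106 0.11  0.117]
top 0.18 24 -0.001 [0.103 0.11  0.113]
top 0.195 31 -0.001 [0.106 0.112 0.115]
top 0.21 17 -0.001 [0.107 0.113 0.115]
scene 0.15 51 0.003 [0.091 0.113 0.117]
scene 0.165 34 0.001 [0.104 0.107 0.109]
scene 0.18 38 0.003 [0.103 0.108 0.111]
scene 0.195 48 0.003 [0.102 0.109 0.114]
scene 0.21 49 0.004 [0.103 0.109 0.113]
scene 0.225 86 0.006 [0.105 0.122 0.136]
scene 0.24 28 0.009 [0.1   0.106 0.123]
scene 0.255 20 0.004 [0.1   0.107 0.109]
```

View pics/c5.png

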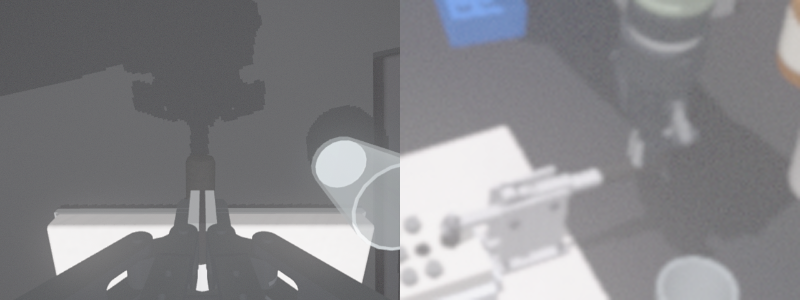

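The handle top is level at z ≈ 0.110 from y 0.17 to 0.26, which matches joint 1.25. The fingertips press on it from above with 28 N, and the rack reads (-0.6, 0.0) mm. I'll open the fingers, retreat and check that the handle stays down.

```bash
python3 - <<'E'
from h import *
manip.command_gripper(.05); print(fb(),manip.get_obs()["position"][2])
o=manip.get_obs()["position"]; manip.movel([o[0],o[1],.14],rate=.06); print(fb())
manip.movel([o[0],o[1],.30],rate=.2)
manip.reach(w(-.2,-.1,.30),down('x'))
print(see("top")[1],see("scene")[1],fb(),manip.get_obs()["clock"])
for n in ("top","scene"):
    _,d=eyes.snapshot(n); W=cloud(d,eyes.camera_model(n)); q=(W[...,:2]-OB)@RB
    for a in (.165,.195,.225,.24,.255):
        m=(abs(q[...,0])<.012)&(q[...,1]>a)&(q[...,1]<a+.015)&(W[...,2]>.06)&(W[...,2]<.2)
        if m.any(): print(n,a,m.sum(),np.percentile(W[...,2][m],[10,50,90]).round(3))
p,_=eyes.snapshot("scene"); p=np.clip(255*(p/255.)**.5,0,255).astype(np.uint8)
cv2.imwrite("pics/c6.png",cv2.resize(p[200:340,230:450],(660,420),interpolation=2))
E
```

```text
[ 0.02258069  1.46843552 -0.37602462] 0.09635950956884835
[0.33148097 0.07973422 0.51209337]
(array([-0. ,  0.1]), array([140.1,  85.5]), 89.81) (array([ 1.5, -0.3]), array([140.9,  89.5]), 89.55) [ 0.62117841  0.49351465 -0.12902189] 31.4083
top 0.165 21 [0.106 0.109 0.117]
top 0.195 30 [0.105 0.111 0.117]
top 0.225 30 [0.105 0.111 0.117]
top 0.24 30 [0.104 0.11  0.114]
top 0.255 20 [0.102 0.108 0.113]
scene 0.165 32 [0.103 0.108 0.111]
scene 0.195 46 [0.103 0.109 0.114]
scene 0.225 44 [0.102 0.108 0.113]
scene 0.24 46 [0.102 0.109 0.112]
scene 0.255 25 [0.102 0.108 0.111]
```

View pics/c6.png

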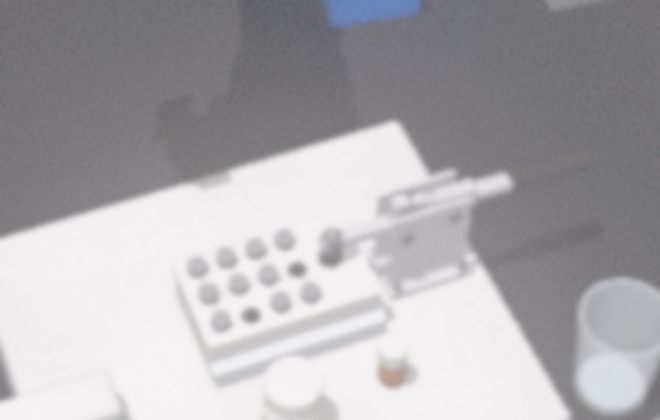

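The handle stays level by itself at (510,182), the pad is on the bare strip at (330,250), and the rack is square in the corner. The arm is clear, so I'm handing in.

```bash
python3 -c "
from workcell import manip
print(manip.finish_job())"
```

```text
the job is handed in; nothing more can be done
None
```

I handed the job in at about 31 s: the rack measures within about 1.5 mm and 0.5° of its place in the corner, the clamp handle stays level on its stop by itself with the pad on the rack (pad force not measured), and the arm is clear; the fingers missed their grip on the handle and pushed it down instead.

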